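Kit the lower tier of the fixings caddy

TASK

The black hex key holder lies in the way on the shut flap of the aluminium caddy: take it off and set it down on the rubber mat while the flap is still shut. Then lift the flap to upright or beyond so that it stays up, lay the hex key holder in the short bay and the stainless spirit level in the long bay of the lower tier, both upright and flat on the floor, and leave the flap standing up so that the kit can be checked. Leave the clamp, tape measure, jar and wrench where they are.

Things in the scene. Friction and masses are not known exactly. Their poses are not given: they have to be found in the camera images.
- holder_c (a point): Centre of the black hex key holder, a block 62 mm long (its x), 26 wide (y), 34 high (z up; centre 17 above its underside), 0.11 kg, four steel keys in its top. It starts on the shut flap, long axis parallel to the hinge, between two fixed rails 52 mm long and 26 high standing 3 mm off its long sides: there only its two ends are free to be gripped.
- holder: The same hex key holder; origin at the centre of its underside.
- level_c (a point): Centre of the short stainless steel spirit level, standing on its long narrow edge on the bench: 100 mm long (its x), 18 mm thick (its y), 34 mm high (z up, centre 17 mm above its underside), about 0.14 kg.
- level: The same spirit level; origin at the centre of its underside.
- mat_c (a point): Centre of the upper face of the square black rubber mat on the bench, 130 x 130 mm and 3 mm thick, fixed.
- flap (a joint): Opening angle of the caddy's hinged flap in rad: 0 = shut (level), 1.57 = upright, stop at 1.85 (leaning back). The hinge is stiff: the flap stays where it is left; lifting or lowering it takes up to about 4 N at the bar.
- flap_hinge (a point): Middle of the flap's hinge axis (its y), 48 mm above the bench on the caddy's far edge. Turns with the flap; with the flap shut its axes are the caddy's: x from the caddy's front (robot side) to the hinge, z up. The flap is an aluminium sheet 4 mm thick reaching 124 mm from the axis (to -x), 182 mm wide; its upper face is 2 mm above the axis.
- flap_bar (a point): Middle of the flap's lifting bar: round, steel, 10 mm in diameter, 90 mm long, parallel to the hinge, on an arm at each end, in front of and above the flap's free edge. At (-160, 0, +30) mm from flap_hinge in the flap's axes: 78 mm above the bench when shut, with free room all round for fingers from above. It turns with the flap.
- bay_short (a point): Centre of the floor of the short bay under the flap, 4 mm above the bench; axes: the caddy's. Clear 76 mm along x (caddy front wall to a cross wall), 36 mm wide between corner lugs 10 mm long; cross wall and lugs 34 mm high; sides open between the lugs, 28 mm or more. At (-82, -42, -44) mm from flap_hinge. The caddy is a fixed aluminium box 122 x 182 mm, walls 46 mm high.
- bay_long (a point): Centre of the floor of the long bay, beside the short one; axes: the caddy's. Clear 114 mm along x between the caddy's front and back walls, 28 mm wide between corner lugs 10 mm long and 34 mm high; sides open between the lugs, 28 mm or more. At (-63, 44, -44) mm from flap_hinge in the caddy's axes.
- clamp: Bystander: green plastic bar clamp lying flat, about 150 x 55 x 20 mm, long along its x.
- tape: Bystander: grey tape measure, 72 x 38 x 66 mm high.
- jar: Bystander: glass jar with steel lid, 64 mm in diameter, 85 mm high.
- wrench: Bystander: steel wrench lying flat, 170 mm long along x.
Things that resemble listed ones, but are neither listed nor needed, are in the scene too. Leave any pink look-alike of the part that bears flap alone.

How it is judged (in metres and radians):
On the way, in this order (a step that is already met when the one before it is completed fails the run):
1. The hex key holder rests on the mat, let go, with the flap still shut (horizontal distance between holder_c and mat_c below 0.065 m and height (world z) of holder_c below 0.04 m and linear speed of holder below 0.03 m/s and value of joint flap below 0.12 rad and contact force between holder and the fingers below 0.05 N), for 0.2 s.
2. The flap is lifted to about upright or beyond (value of joint flap above 1.4 rad), for 0.2 s.
At the end, for the whole second after the job is handed in: The hex key holder stands upright on the floor of the short bay and the spirit level on the floor of the long bay (centres within 10 mm of the bay centres, within 4 mm of fully down, turned at most 0.2 rad, tilted at most 0.15 rad), both at rest, and the flap still stands up (above 1.2 rad) (horizontal distance between holder_c and bay_short below 0.01 m and z of holder_c in the frame of bay_short below 0.021 m and angle between the x axis of holder_c and the x axis of bay_short, either way round below 0.2 rad and angle between each of holder_c, level_c's own z axis and vertical below 0.15 rad and horizontal distance between level_c and bay_long below 0.01 m and z of level_c in the frame of bay_long below 0.021 m and angle between the x axis of level_c and the x axis of bay_long, either way round below 0.2 rad and value of joint flap above 1.2 rad and linear speed of each of holder, level below 0.02 m/s); the robot touches nothing.
It fails at once if The clamp, tape measure, jar or wrench is pushed more than 30 mm from its place (distance of any of clamp, tape, jar, wrench from where it was at the start of the episode above 0.03 m).
It also fails if it takes over 72 s, if anything falls off the work surface, if the arm or the gripper's body presses on something with over 40 N, if the wrist force passes 120 N, or if a joint passes its speed limit or range.

ROBOT

A 6-joint arm with a two-finger parallel gripper is mounted at the origin on the work surface. World frame = base frame: x ahead of the robot, y to its left, z up, the work surface at z = 0. Lengths are in mm, angles in rad, forces in N, time in s.
With the tool pointing down it reaches from about 350 to 875 mm from the base axis. Payload 4.2 kg.
Tool frame: the origin (TCP) lies midway between the tips of the shut fingers; the grasp point (between the pads) lies 19 mm behind it (arm.tcp_to_grasp is the distance from the TCP to the grasp point, in mm); z points along the fingers, y is the line along which they close (so a half turn about z gives the same grasp; the last joint's range is limited). The gripper opens to 85 mm and grips with 20 to 120 N. Pads are 22 mm wide; open, the fingers measure 114 mm over their backs; the gripper's body (76 mm by 85 mm) begins 54 mm behind the grasp point. The pads swing forward as they close: fully open they stand 13 mm farther back than shut.
Start: joints at [1.362, 0.385, 0.008, 0, -1.194, -0.259], TCP at [281.794, 557.845, 207.012] pointing down, gripper open.
Joint ranges: [-3.14, 3.14], [-1.21, 2.06], [-1.07, 1.41], [-3.16, 2.05], [-2.99, -0.16], [-3.1, 3.1]. Speed limits (rad/s): [2.79, 2.79, 3.14, 3.14, 3.14, 3.14].

INTERFACE

Orientations are given as a unit quaternion [x, y, z, w].
In Python, from bench import arm, imaging, job, models gives the robot as it stands.
- The arm moves only by the tool arm_command, never from a script. Its argument "rows" is a list of rows, each an object with "grip": the opening, from 0 (shut) to 1 (fully open); "linear": the shift along the tool's x, y, z in mm, a list of three; "rot": the turn, a rotation vector about the tool's x, y, z in rad, a list of three. In form: [{"grip": grip, "linear": [tx, ty, tz], "rot": [rx, ry, rz]}, ...]. A call has 1 to 10 rows; each row is the pose to reach, as a shift and turn from the pose commanded when the call began, along the tool's axes at that moment; what a row does not reach only later rows make up. A row lasts 1/8 s, in which the tool goes at most 62.5 mm and 10.7 degrees, less where a joint would pass 70% of its speed; a pose out of reach is approached as far as the arm can. A call with a gripper value outside its range is refused whole. The fingers move at their own pace and stop on an object; the grip force is fixed at half the most. Time passes only in rows, so rows that repeat a pose let the fingers close. It gives the time, the measured TCP pose, the force, the opening and the grip force at its end, in the units of the state.
- arm.read_state(): the state, without advancing time (a new reading comes with each control period).
- imaging.get_image(name): name is "scene" or "side" or "wrist"; returns a dict with "frame" (480x640x3 uint8, red, green, blue), "fx", "fy", "cx", "cy" (pixels), "extrinsics" (4x4, takes a point from world to camera coordinates); the wrist camera has in their place "T_tool_cam" (4x4, takes a point from camera to tool coordinates, whose origin is the TCP and whose axes are the flange's). Camera axes: x right, y down, z forward; pixel columns grow to the right and rows downward; lengths in mm; the calibration is good to about 2 mm. A picture is of the moment at which its call begins: read the wrist's pose just before it. There is no depth.
- job.job_done(): hands the job in; it is judged then, once.
Trained networks look in a picture, given as the dict that the camera call returned (one of the last four; its "shot" number tells which), for a name from the list of things; names that differ only in an ending like _2 or _b are one class to them, and where a whole thing is asked for, a point or a joint stands for the part that bears it (a point fixed in the world has none). Each returns a list of dicts, best first, with "score" (0 to 1); they miss things now and then, are a little off and sometimes report something else, mostly with a low value. They report only what shows in the picture. A call takes as long as a camera call. They do not tell look-alikes from the thing itself.
- models.spot_in(picture, query): "rect" ([left, top, right, bottom] in pixels, round what is visible of it).
- models.tip_of(picture, query): "pixel" ([column, row] in pixels: a listed point, or the origin of a listed thing).
The state is a dict: "clock": time; "joints": joint angles; "joint_vel": joint speeds; "joint_efforts": joint torques, N m; "position": TCP position; "ee_rot": TCP orientation; "contact_force": force on the tool from outside, world axes, zero at the start; "wrist_torque": the same for the moment, N m; "gripper_width": finger opening in mm; "grasp_force": force on a finger pad.
Only numpy, scipy, OpenCV 4.12 (cv2) and the standard library are available. Lean on these libraries where they do the work, as an engineer would, in place of code of your own. Each camera call takes 0.05 s, during which the arm holds its last target. There are 200 camera calls.

## Working session

There is one attempt and no reset: what is moved stays moved. The work goes in short steps, Python scripts to look and compute and a tool call to move; the robot and the scene stay as the last step left them, time stands still between calls to the robot, and variables do not carry over. Pictures are saved under pics/ and viewed, at most 10 in all, crops included, and the job is handed in when it is done.

Besides the shell and the picture viewer there is one more tool, called after "Emit:" as name([rows], argument=value, ...), one row to a line, values as JSON. arm_command: Moves the arm, as the interface text tells. Its arguments: {"type":"object","properties":{"rows":{"type":"array"}},"required":["rows"]}

```bash
mkdir -p pics; ls
cat > h.py <<'E'
import numpy as np, cv2
from scipy.spatial.transform import Rotation as R
from bench import arm, imaging, job, models
def T_of(s):
    T=np.eye(4);T[:3,:3]=R.from_quat(s['ee_rot']).as_matrix();T[:3,3]=s['position'];return T
def shot(name):
    s=arm.read_state();p=imaging.get_image(name)
    if name=='wrist': E=np.linalg.inv(T_of(s)@np.array(p['T_tool_cam']))
    else: E=np.array(p['extrinsics'])
    p['E']=E;return p
def ray(p,px):
    E=p['E'];d=np.array([(px[0]-p['cx'])/p['fx'],(px[1]-p['cy'])/p['fy'],1.])
    Rt=E[:3,:3].T;return -Rt@E[:3,3],Rt@d
def at_z(p,px,z):
    o,d=ray(p,px);return o+d*(z-o[2])/d[2]
def proj(p,X):
    c=p['E'][:3,:3]@np.array(X)+p['E'][:3,3];return [p['fx']*c[0]/c[2]+p['cx'],p['fy']*c[1]/c[2]+p['cy']]
def tri(obs):
    A=np.zeros((3,3));b=np.zeros(3)
    for p,px in obs:
        o,d=ray(p,px);d=d/np.linalg.norm(d);M=np.eye(3)-np.outer(d,d);A+=M;b+=M@o
    X=np.linalg.solve(A,b);return X,[np.round(np.array(proj(p,X))-px,1) for p,px in obs]
def save(p,f,crop=None,k=1):
    im=p['frame'][:,:,::-1]
    if crop: im=im[crop[1]:crop[3],crop[0]:crop[2]]
    cv2.imwrite('pics/'+f,cv2.resize(im,None,fx=k,fy=k,interpolation=cv2.INTER_CUBIC))
def tool(target,yaw=None):
    "shift in tool axes from present pose to world target (TCP)"
    s=arm.read_state();M=R.from_quat(s['ee_rot']).as_matrix();return np.round(M.T@(np.array(target)-s['position']),1)
E
cat > a.py <<'E'
from h import *
np.set_printoptions(precision=1,suppress=True)
ps={n:shot(n) for n in('scene','side')}
for n,p in ps.items(): save(p,n+'0.png')
for q in ['holder_c','level_c','mat_c','flap_hinge','flap_bar','bay_short','bay_long','clamp','tape','jar','wrench']:
    for n,p in ps.items():
        r=models.tip_of(p,q); print(q,n,[(np.round(x['pixel']).tolist(),round(x['score'],2)) for x in r[:4]])
for n,p in ps.items(): print(n,'cam',ray(p,(320,240)))
s=arm.read_state();print(s['position'],R.from_quat(s['ee_rot']).as_matrix(),s['gripper_width'],s['clock'])
E
python3 a.py
```

```text
pics
holder_c scene [([347.0, 265.0], 0.9), ([346.0, 259.0], 0.75)]
holder_c side [([352.0, 238.0], 0.83), ([357.0, 236.0], 0.81)]
level_c scene [([238.0, 326.0], 0.83), ([238.0, 323.0], 0.64)]
level_c side [([373.0, 326.0], 0.96), ([372.0, 323.0], 0.84)]
mat_c scene [([237.0, 326.0], 0.75), ([386.0, 215.0], 0.6), ([160.0, 390.0], 0.52)]
mat_c side [([286.0, 207.0], 0.91)]
flap_hinge scene [([360.0, 171.0], 0.82), ([365.0, 277.0], 0.68), ([463.0, 244.0], 0.65)]
flap_hinge side [([369.0, 234.0], 0.9), ([224.0, 191.0], 0.65)]
flap_bar scene [([336.0, 141.0], 0.79), ([318.0, 235.0], 0.62), ([238.0, 329.0], 0.37)]
flap_bar side [([316.0, 236.0], 0.97), ([170.0, 186.0], 0.73)]
bay_short scene [([337.0, 172.0], 0.95), ([328.0, 284.0], 0.84)]
bay_short side [([348.0, 265.0], 0.69)]
bay_long scene [([357.0, 270.0], 0.89), ([366.0, 169.0], 0.7), ([352.0, 262.0], 0.16)]
bay_long side [([208.0, 198.0], 0.71), ([345.0, 242.0], 0.63), ([370.0, 327.0], 0.32)]
clamp scene [([466.0, 243.0], 0.81), ([236.0, 326.0], 0.69)]
clamp side [([350.0, 185.0], 0.55), ([356.0, 231.0], 0.21)]
tape scene [([328.0, 280.0], 0.71), ([322.0, 385.0], 0.7), ([432.0, 194.0], 0.45)]
tape side [([456.0, 300.0], 0.84)]
jar scene [([434.0, 190.0], 0.68), ([365.0, 280.0], 0.6)]
jar side [([270.0, 172.0], 0.8)]
wrench scene [([159.0, 391.0], 0.78)]
wrench side [([422.0, 399.0], 0.64)]
scene cam (array([1068.3, -689.4,  755.3]), array([-0.5,  0.6, -0.6]))
side cam (array([  72.3, -912.1,  839.4]), array([ 0.3,  0.7, -0.6]))
[281.8 557.9 207. ] [[ 0.9 -0.5  0. ]
 [-0.5 -0.9  0. ]
 [ 0.  -0.  -1. ]] 85.52188627551485 1.2
```

View pics/scene0.png

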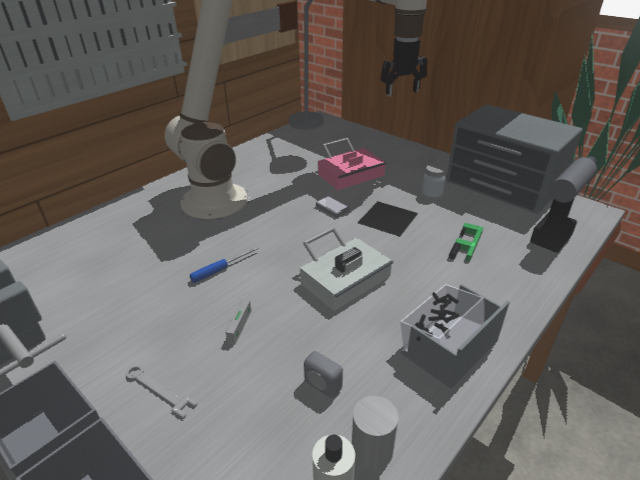

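View pics/side0.png

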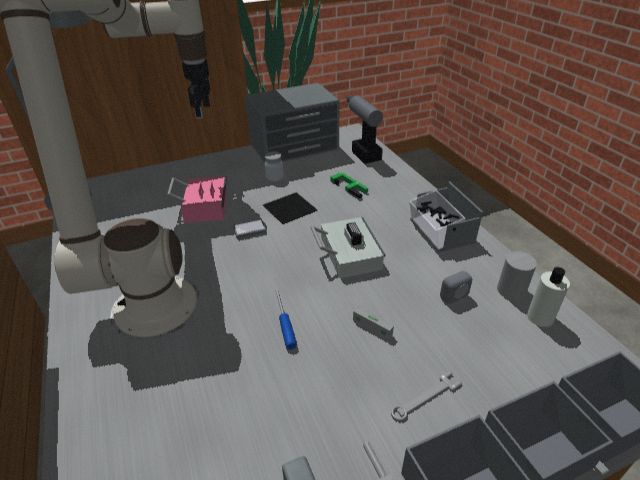

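The aluminium caddy, with its bar and the black holder, is at scene (346,270) / side (352,247). The pink look-alike is at scene (350,167) / side (205,200) and has to be left alone. The mat is at scene (388,218) / side (290,207), and the level with its green vial is at scene (238,322) / side (373,323). The silver slab at scene (331,206) has no vial, so it isn't the level.

```bash
cat > b.py <<'E'
from h import *
np.set_printoptions(precision=1,suppress=True)
a=shot('scene');b=shot('side')
for n,x,y in [('holder_c',(347,262),(353,237)),('level',(238,325),(373,325)),('mat',(387,217),(288,207)),('hinge',(365,277),(369,234)),('bar',(320,238),(317,237)),('clamp',(466,243),(350,185)),('jar',(433,185),(272,170)),('tape',(322,380),(456,292)),('wrench',(159,391),(425,399))]:
    print(n,*tri([(a,x),(b,y)]))
for q in ['flap','holder','flap_bar','mat_c','level']:
  for n,p in(('scene',a),('side',b)): print(q,n,[(np.round(r['rect']).tolist(),round(r['score'],2)) for r in models.spot_in(p,q)[:3]])
sc=a['frame'][220:320,280:410,::-1];sd=b['frame'][200:300,290:420,::-1]
cv2.imwrite('pics/crop.png',np.vstack([cv2.resize(i,(780,300*2//2*1),interpolation=cv2.INTER_CUBIC) if 0 else cv2.resize(i,None,fx=3,fy=3,interpolation=cv2.INTER_CUBIC) for i in (sc,sd)]))
E
python3 b.py
```

```text
holder_c [539.4 -20.4  57.2] [array([-0.,  0.]), array([-0., -0.])]
level [ 460.4 -289.1    9.2] [array([ 0.6, -1.1]), array([0.5, 1. ])]
mat [452.9 268.6   0.7] [array([ 0.2, -0.6]), array([0.2, 0.5])]
hinge [592.6 -17.8  44.3] [array([ 0.6, -1.5]), array([0.5, 1.2])]
bar [441.   -3.1  73.1] [array([ 0.5, -1.2]), array([0.4, 1.1])]
clamp [686.3 292.9   9. ] [array([ 0.2, -0.6]), array([0.2, 0.5])]
jar [472.5 481.6  20.6] [array([ 0.3, -0.7]), array([0.2, 0.7])]
tape [ 695.2 -282.9   18.7] [array([ 0.1, -0.1]), array([0. , 0.1])]
wrench [ 468.9 -494.    -3.9] [array([ 0., -0.]), array([0., 0.])]
flap scene [([317.0, 137.0, 384.0, 179.0], 0.66), ([300.0, 226.0, 390.0, 295.0], 0.59), ([300.0, 226.0, 396.0, 312.0], 0.31)]
flap side [([311.0, 217.0, 382.0, 264.0], 0.72), ([167.0, 177.0, 225.0, 211.0], 0.57)]
holder scene [([338.0, 248.0, 362.0, 275.0], 0.7), ([420.0, 165.0, 447.0, 199.0], 0.4)]
holder side [([350.0, 224.0, 361.0, 245.0], 0.49)]
flap_bar scene [([318.0, 137.0, 381.0, 176.0], 0.76), ([302.0, 224.0, 392.0, 296.0], 0.61)]
flap_bar side [([170.0, 176.0, 225.0, 211.0], 0.96), ([312.0, 216.0, 384.0, 264.0], 0.71)]
mat_c scene [([360.0, 201.0, 415.0, 233.0], 0.66)]
mat_c side [([262.0, 192.0, 320.0, 224.0], 0.93), ([312.0, 216.0, 387.0, 277.0], 0.27)]
level scene [([225.0, 303.0, 252.0, 344.0], 0.64)]
level side [([351.0, 309.0, 395.0, 339.0], 0.93)]
```

View pics/crop.png

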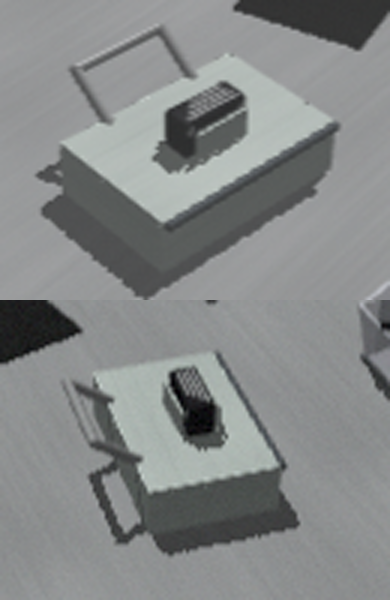

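The crop confirms it: aluminium caddy with shut flap, the dark hinge tube on the far edge, the bar towards the robot, and the black holder between rails on top.

```bash
cat > c.py <<'E'
from h import *
np.set_printoptions(precision=1,suppress=True)
a=shot('scene');b=shot('side')
for n,x,y in [('hinge-y',(334.3,295),(384.7,255.3)),('hinge+y',(392.3,261.7),(362.3,218.3)),('front-y',(300.7,270),(339,264)),('front+y',(357,239),(321,225))]:
    print(n,tri([(a,x),(b,y)])[0],at_z(a,x,50),at_z(b,y,50))
s=arm.read_state();print(tool([530,-20,380]),R.from_quat(s['ee_rot']).as_matrix()); print(np.array(shot('wrist')['T_tool_cam']))
E
python3 c.py
```

```text
hinge-y [ 584.2 -117.9   49.9] [ 584.5 -118.6   50. ] [ 584.3 -117.3   50. ]
hinge+y [610.8  61.4  45.8] [613.4  57.3  50. ] [607.8  55.7  50. ]
front-y [463.2 -95.8  42.5] [ 471.8 -106.2   50. ] [460.3 -98.9  50. ]
front+y [488.6  82.7  43. ] [495.2  73.4  50. ] [485.4  75.9  50. ]
[ 482.1  403.8 -173. ] [[ 0.9 -0.5  0. ]
 [-0.5 -0.9  0. ]
 [-0.  -0.  -1. ]]
[[  -0.    -1.    -0.3   71.1]
 [   1.    -0.    -0.     0.8]
 [   0.    -0.3    1.  -166.6]
 [   0.     0.     0.     1. ]]
```

Emit:
arm_command([
  {"grip": 1, "linear": [529, 385, -83], "rot": [0, 0, -0.32]},
  {"grip": 1, "linear": [529, 385, -83], "rot": [0, 0, -0.32]},
  {"grip": 1, "linear": [529, 385, -83], "rot": [0, 0, -0.32]},
  {"grip": 1, "linear": [529, 385, -83], "rot": [0, 0, -0.32]},
  {"grip": 1, "linear": [529, 385, -83], "rot": [0, 0, -0.32]},
  {"grip": 1, "linear": [529, 385, -83], "rot": [0, 0, -0.32]},
  {"grip": 1, "linear": [529, 385, -83], "rot": [0, 0, -0.32]},
  {"grip": 1, "linear": [529, 385, -83], "rot": [0, 0, -0.32]},
  {"grip": 1, "linear": [529, 385, -83], "rot": [0, 0, -0.32]},
  {"grip": 1, "linear": [529, 385, -83], "rot": [0, 0, -0.32]},
])

```text
clock: 3.2
position: [565.4, 4.2, 286.3]
ee_rot: [0.997, -0.074, 0.0, -0.0]
contact_force: [1.3, 1.1, -0.3]
gripper_width: 85.4
grasp_force: 0.0
```

Emit:
arm_command([
  {"grip": 1, "linear": [0, 0, 0], "rot": [0, 0, 0]},
  {"grip": 1, "linear": [0, 0, 0], "rot": [0, 0, 0]},
])

```text
clock: 3.45
position: [564.5, 5.9, 285.4]
ee_rot: [0.997, -0.074, -0.0, -0.0]
contact_force: [0.5, -0.4, -0.8]
gripper_width: 85.5
grasp_force: 0.0
```

```bash
cat > d.py <<'E'
from h import *
np.set_printoptions(precision=1,suppress=True)
s=arm.read_state();print(s['clock'],s['position'],R.from_quat(s['ee_rot']).as_euler('ZYX',degrees=True))
p=shot('wrist');save(p,'w1.png')
for q in ['holder_c','flap_bar','flap_hinge','bay_short','bay_long','level_c']:
    r=models.tip_of(p,q);print(q,[(np.round(x['pixel'],1).tolist(),round(x['score'],2)) for x in r[:3]])
E
python3 d.py
```

```text
3.45 [564.5   5.9 285.4] [  -8.5    0.  -180. ]
holder_c [([340.7, 215.1], 0.56)]
flap_bar [([341.2, 315.7], 0.69)]
flap_hinge [([62.3, 455.7], 0.93), ([338.4, 158.6], 0.57)]
bay_short []
bay_long []
level_c [([574.2, 242.6], 0.88), ([566.0, 237.1], 0.86)]
```

View pics/w1.png

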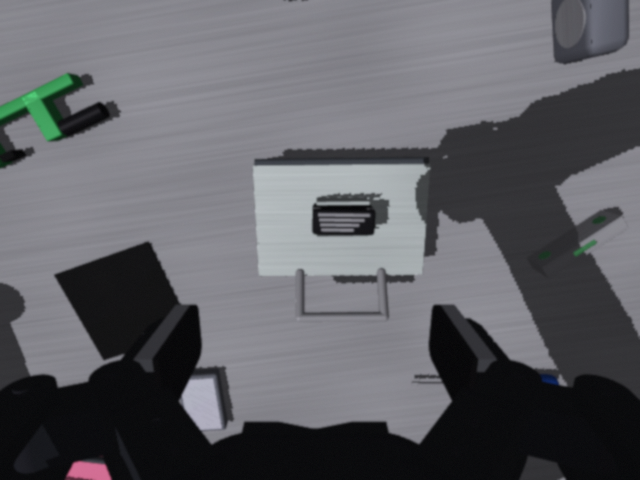

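The wrist view shows the flap at (254–428, 160–275), holder at (344,220), bar at (341,315), mat at (118,300), and level at (577,241) with the green vial.

```bash
cat > e.py <<'E'
from h import *
np.set_printoptions(precision=1,suppress=True)
p=shot('wrist');g=cv2.cvtColor(p['frame'],cv2.COLOR_RGB2GRAY)
def comp(mask,seed):
    n,l,st,_=cv2.connectedComponentsWithStats(mask.astype('uint8'));k=l[seed[1],seed[0]]
    c=cv2.findContours((l==k).astype('uint8'),0,2)[0][0];return c,st[k]
print('cam',ray(p,(320,240)), 'grays flap,bench',g[250,290],g[330,250],g[220,344],g[300,110])
m=np.zeros(g.shape,bool);m[150:285,245:440]=1
c,st=comp((g>165)&m,(280,250));r=cv2.minAreaRect(c);print('flap',r,st);bx=cv2.boxPoints(r);print(np.array([at_z(p,q,50) for q in bx]))
m[:]=0;m[195:245,305:385]=1
c,st=comp((g<75)&m,(318,220));r=cv2.minAreaRect(c);print('holder',r,st);bx=cv2.boxPoints(r);print(np.array([at_z(p,q,84) for q in bx]),at_z(p,r[0],84))
for n,q,z in[('barL',(297,316),78),('barR',(386,316),78),('matA',(56,274),3),('matB',(150,242),3),('matC',(105,359),3)]:print(n,at_z(p,q,z))
m=g[300:330,340].astype(int);print('barcol',m)
E
python3 e.py
```

```text
cam (array([634.5,  -3.8, 452.4]), array([-0.3,  0. , -1. ])) grays flap,bench 174 140 127 19
flap ((340.974853515625, 219.86215209960938), (109.35694122314453, 172.99215698242188), 89.454345703125) [  254   165   174   111 14177]
[[ 603.7   63.8   50. ]
 [ 579.6 -111.4   50. ]
 [ 459.7 -104.8   50. ]
 [ 485.7   85.4   50. ]]
holder ((349.0, 214.5), (39.0, 70.0), 90.0) [ 314  195   71   40 1280]
[[571.    6.4  84. ]
 [561.3 -59.8  84. ]
 [522.7 -56.1  84. ]
 [532.7  12.1  84. ]] [547.2 -24.4  84. ]
barL [443.8  43.6  78. ]
barR [430.  -50.3  78. ]
matA [506.  339.3   3. ]
matB [529.3 213.2   3. ]
matC [380.4 315.    3. ]
barcol [138 140 139 138 137 136 138 136 137 137 130 110  83  72  89 106 124 134
 136 133 129 128 130 134 134 135 133 132 134 135]
```

Emit:
arm_command([
  {"grip": 1, "linear": [-10, 15, 60], "rot": [0, 0, 0]},
  {"grip": 1, "linear": [-21, 30, 110], "rot": [0, 0, 0]},
  {"grip": 1, "linear": [-21, 30, 150], "rot": [0, 0, 0]},
  {"grip": 1, "linear": [-21, 30, 165], "rot": [0, 0, 0]},
  {"grip": 1, "linear": [-21, 30, 165], "rot": [0, 0, 0]},
  {"grip": 1, "linear": [-21, 30, 165], "rot": [0, 0, 0]},
])

```text
clock: 4.6
position: [541.2, -20.0, 122.5]
ee_rot: [0.997, -0.073, 0.002, -0.0]
contact_force: [-0.8, 0.0, 0.4]
gripper_width: 85.7
grasp_force: 0.0
```

```bash
cat > f.py <<'E'
from h import *
np.set_printoptions(precision=1,suppress=True)
s=arm.read_state();print(s['clock'],s['position'],R.from_quat(s['ee_rot']).as_euler('ZYX',degrees=True))
p=shot('wrist');save(p,'w2.png')
r=models.tip_of(p,'holder_c');print([(x['pixel'],at_z(p,x['pixel'],67),x['score']) for x in r])
print('tcp proj',proj(p,s['position']), 'expected holder top corners',[np.round(proj(p,np.array([539.5,-20.5,84])+dx*np.array([.989,-.147,0])+dy*np.array([.147,.989,0]))) for dx in(-13,13) for dy in(-31,31)])
E
python3 f.py
```

```text
4.6 [541.2 -20.  122.5] [  -8.4   -0.2 -179.9]
[([313.2, 240.3], array([546.2, -20.2,  67. ]), 0.75), ([311.4, 251.4], array([539.5, -18.1,  67. ]), 0.63)]
tcp proj [np.float64(313.7440795785434), np.float64(284.4796472754718)] expected holder top corners [array([370., 282.]), array([261., 282.]), array([372., 238.]), array([259., 238.])]
```

View pics/w2.png

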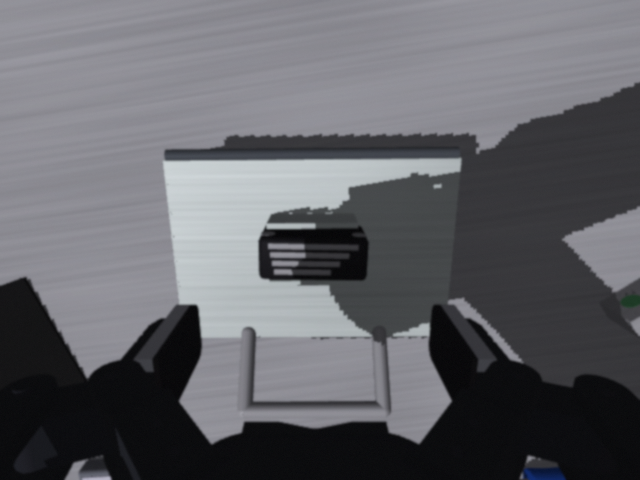

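The holder's top face spans (259–368, 236–280). That matches the predicted outline to within 2 px, so I'm descending and gripping its ends.

Emit:
arm_command([
  {"grip": 1, "linear": [0, 0, 30], "rot": [0, 0, 0]},
  {"grip": 1, "linear": [0, 0, 55], "rot": [0, 0, 0]},
  {"grip": 1, "linear": [0, 0, 70], "rot": [0, 0, 0]},
  {"grip": 1, "linear": [0, 0, 76], "rot": [0, 0, 0]},
  {"grip": 1, "linear": [0, 0, 76], "rot": [0, 0, 0]},
  {"grip": 0, "linear": [0, 0, 76], "rot": [0, 0, 0]},
  {"grip": 0, "linear": [0, 0, 76], "rot": [0, 0, 0]},
  {"grip": 0, "linear": [0, 0, 76], "rot": [0, 0, 0]},
  {"grip": 0, "linear": [0, 0, 76], "rot": [0, 0, 0]},
  {"grip": 0, "linear": [0, 0, 76], "rot": [0, 0, 0]},
])

```text
clock: 5.95
position: [540.6, -20.3, 46.2]
ee_rot: [0.997, -0.074, 0.001, -0.0]
contact_force: [-0.4, 0.9, 5.7]
gripper_width: 59.6
grasp_force: 65.4
```

Emit:
arm_command([
  {"grip": 0, "linear": [0, 0, -25], "rot": [0, 0, 0]},
  {"grip": 0, "linear": [0, 0, -55], "rot": [0, 0, 0]},
  {"grip": 0, "linear": [0, 0, -80], "rot": [0, 0, 0]},
  {"grip": 0, "linear": [-20, -40, -80], "rot": [0, 0, 0]},
  {"grip": 0, "linear": [-43, -90, -80], "rot": [0, 0, 0]},
  {"grip": 0, "linear": [-66, -140, -80], "rot": [0, 0, 0]},
  {"grip": 0, "linear": [-90, -190, -70], "rot": [0, 0, 0]},
  {"grip": 0, "linear": [-113, -240, -50], "rot": [0, 0, 0]},
  {"grip": 0, "linear": [-127, -268, -30], "rot": [0, 0, 0]},
  {"grip": 0, "linear": [-127, -268, -30], "rot": [0, 0, 0]},
])

```text
clock: 7.2
position: [451.7, 264.3, 73.0]
ee_rot: [0.997, -0.072, -0.001, 0.001]
contact_force: [0.5, -0.9, -0.6]
gripper_width: 60.3
grasp_force: 65.4
```

```bash
cat > g.py <<'E'
from h import *
np.set_printoptions(precision=1,suppress=True)
s=arm.read_state();print(s['clock'],s['position'],s['gripper_width'],s['grasp_force'],s['contact_force']);print('to mat',tool([454.9,264,0]))
E
python3 g.py
```

```text
7.2 [451.7 264.3  73. ] 60.28361784190466 65.39124727249146 [ 0.5 -0.9 -0.6]
to mat [ 3.4 -0.4 73. ]
```

Emit:
arm_command([
  {"grip": 0, "linear": [3, 0, 30], "rot": [0, 0, 0]},
  {"grip": 0, "linear": [3, 0, 55], "rot": [0, 0, 0]},
  {"grip": 0, "linear": [3, 0, 68], "rot": [0, 0, 0]},
  {"grip": 0, "linear": [3, 0, 73], "rot": [0, 0, 0]},
  {"grip": 0, "linear": [3, 0, 75], "rot": [0, 0, 0]},
  {"grip": 0, "linear": [3, 0, 75], "rot": [0, 0, 0]},
  {"grip": 0, "linear": [3, 0, 75], "rot": [0, 0, 0]},
])

```text
clock: 8.07
position: [456.7, 263.2, 0.3]
ee_rot: [0.997, -0.074, 0.0, -0.001]
contact_force: [0.0, 0.1, -1.4]
gripper_width: 60.4
grasp_force: 65.4
```

Emit:
arm_command([
  {"grip": 0, "linear": [0, 0, 1], "rot": [0, 0, 0]},
  {"grip": 1, "linear": [0, 0, 1], "rot": [0, 0, 0]},
  {"grip": 1, "linear": [0, 0, 1], "rot": [0, 0, 0]},
  {"grip": 1, "linear": [0, 0, 1], "rot": [0, 0, 0]},
  {"grip": 1, "linear": [0, 0, 1], "rot": [0, 0, 0]},
  {"grip": 1, "linear": [0, 0, -25], "rot": [0, 0, 0]},
  {"grip": 1, "linear": [0, 0, -70], "rot": [0, 0, 0]},
  {"grip": 1, "linear": [0, 0, -120], "rot": [0, 0, 0]},
  {"grip": 1, "linear": [0, 0, -150], "rot": [0, 0, 0]},
  {"grip": 1, "linear": [0, 0, -150], "rot": [0, 0, 0]},
])

```text
clock: 9.32
position: [457.6, 264.1, 152.5]
ee_rot: [0.997, -0.074, 0.002, -0.002]
contact_force: [-0.3, -0.6, -1.5]
gripper_width: 85.5
grasp_force: 0.0
```

```bash
cat > k.py <<'E'
from h import *
np.set_printoptions(precision=1,suppress=True)
s=arm.read_state();print(s['clock'],s['position'],R.from_quat(s['ee_rot']).as_euler('ZYX',degrees=True))
p=shot('wrist');save(p,'w3.png')
for q,z in(('holder_c',20),('mat_c',3),('flap_bar',78),('flap_hinge',48)):
    print(q,[(np.round(x['pixel']),at_z(p,x['pixel'],z),round(x['score'],2)) for x in models.tip_of(p,q)[:3]])
print([np.round(proj(p,np.array([456.7,263.2,37])+dx*np.array([.989,-.147,0])+dy*np.array([.147,.989,0]))) for dx in(-13,13) for dy in(-31,31)])
E
python3 k.py
```

```text
9.325 [457.6 264.1 152.5] [  -8.5   -0.2 -179.7]
holder_c [(array([318., 216.]), array([459.5, 261.6,  20. ]), 0.71), (array([316., 220.]), array([456.4, 263.7,  20. ]), 0.64)]
mat_c []
flap_bar []
flap_hinge []
[array([357., 242.]), array([275., 242.]), array([358., 208.]), array([274., 208.])]
```

View pics/w3.png

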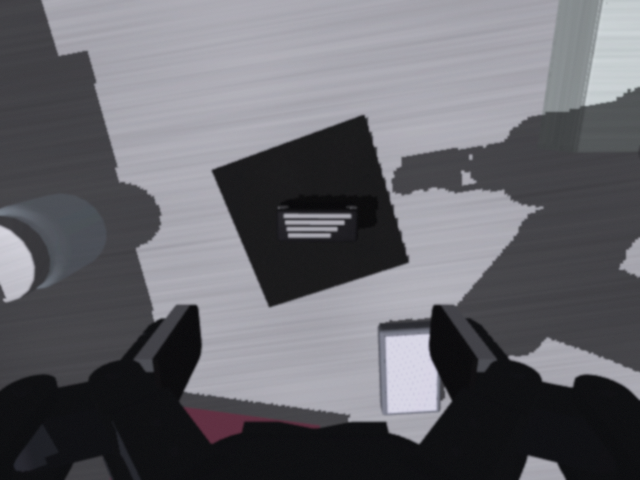

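Holder stands upright at the mat's centre (277–358, 207–242), let go. Now to above the bar, turning 90°.

Emit:
arm_command([
  {"grip": 0.5, "linear": [2, 27, 0], "rot": [0, 0, 0.16]},
  {"grip": 0.5, "linear": [4, 54, 0], "rot": [0, 0, 0.32]},
  {"grip": 0.5, "linear": [7, 81, 0], "rot": [0, 0, 0.48]},
  {"grip": 0.5, "linear": [9, 108, 0], "rot": [0, 0, 0.64]},
  {"grip": 0.5, "linear": [11, 135, 0], "rot": [0, 0, 0.8]},
  {"grip": 0.5, "linear": [14, 162, 0], "rot": [0, 0, 0.96]},
  {"grip": 0.5, "linear": [16, 190, 0], "rot": [0, 0, 1.12]},
  {"grip": 0.5, "linear": [19, 220, 0], "rot": [0, 0, 1.28]},
  {"grip": 0.5, "linear": [21, 250, 0], "rot": [0, 0, 1.44]},
  {"grip": 0.5, "linear": [22, 267, 0], "rot": [0, 0, 1.571]},
])

```text
clock: 10.82
position: [437.9, -5.8, 148.6]
ee_rot: [-0.651, 0.759, 0.0, -0.001]
contact_force: [-0.7, -1.1, -0.8]
gripper_width: 42.5
grasp_force: 0.0
```

Emit:
arm_command([
  {"grip": 0.5, "linear": [0, 0, 0], "rot": [0, 0, 0]},
  {"grip": 0.5, "linear": [0, 0, 0], "rot": [0, 0, 0]},
])

```text
clock: 11.08
position: [438.7, -4.3, 149.2]
ee_rot: [-0.653, 0.757, 0.0, -0.0]
contact_force: [-0.4, 0.6, -0.1]
gripper_width: 42.9
grasp_force: 0.0
```

```bash
cat > k2.py <<'E'
from h import *
np.set_printoptions(precision=1,suppress=True)
s=arm.read_state();print(s['clock'],s['position'],R.from_quat(s['ee_rot']).as_euler('ZYX',degrees=True),s['gripper_width'])
p=shot('wrist');save(p,'w4.png')
for q,z in(('flap_bar',78),('flap_hinge',48)):
    print(q,[(np.round(x['pixel']),at_z(p,x['pixel'],z),round(x['score'],2)) for x in models.tip_of(p,q)[:3]])
print(proj(p,[440,-3.4,78]),[proj(p,np.array([440,-3.4,78])+d*np.array([.147,.989,0])) for d in(-45,45)],tool([440,-3.4,59]))
E
python3 k2.py
```

```text
11.075 [438.7  -4.3 149.2] [-98.4  -0.  180. ] 42.8757747623921
flap_bar [(array([315., 239.]), array([437.4,  -6.5,  78. ]), 0.93)]
flap_hinge [(array([ 93., 230.]), array([594.1, -27.6,  48. ]), 0.78)]
[np.float64(311.50714135428194), np.float64(244.2246601346237)] [[np.float64(311.38964321822726), np.float64(173.4929569581176)], [np.float64(311.61321605133116), np.float64(308.07966446198304)]] [-0.7 -1.1 90.5]
```

View pics/w4.png

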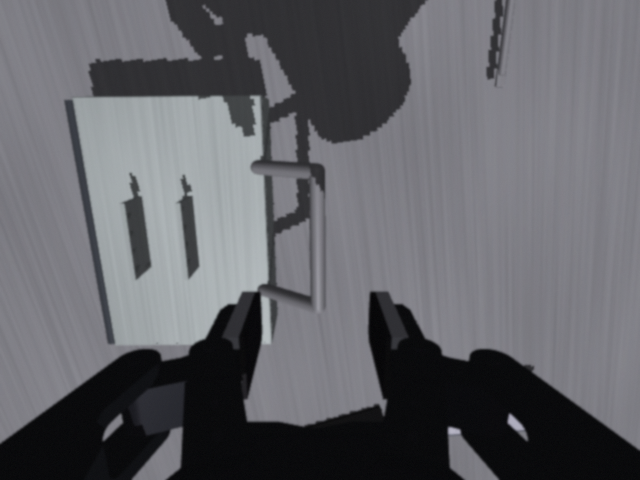

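The bar is at cols 311–324, rows 163–311, so I'm shifting slightly, descending 90 mm and gripping it.

Emit:
arm_command([
  {"grip": 0.5, "linear": [2.5, 1.5, 30], "rot": [0, 0, 0]},
  {"grip": 0.5, "linear": [2.5, 1.5, 60], "rot": [0, 0, 0]},
  {"grip": 0.5, "linear": [2.5, 1.5, 82], "rot": [0, 0, 0]},
  {"grip": 0.5, "linear": [2.5, 1.5, 89], "rot": [0, 0, 0]},
  {"grip": 0.5, "linear": [2.5, 1.5, 89], "rot": [0, 0, 0]},
  {"grip": 0, "linear": [2.5, 1.5, 89], "rot": [0, 0, 0]},
  {"grip": 0, "linear": [2.5, 1.5, 89], "rot": [0, 0, 0]},
  {"grip": 0, "linear": [2.5, 1.5, 89], "rot": [0, 0, 0]},
  {"grip": 0, "linear": [2.5, 1.5, 89], "rot": [0, 0, 0]},
])

```text
clock: 12.35
position: [437.1, -6.7, 60.9]
ee_rot: [-0.653, 0.757, -0.0, 0.0]
contact_force: [-0.4, 0.1, -0.2]
gripper_width: 0.1
grasp_force: 0.0
```

Run:
```python
from h import *
s=arm.read_state();print(s['clock'],s['position'],s['gripper_width'],s['contact_force'])
for t in np.linspace(.0875,1.75,20):
    dx=-160*np.cos(t)+30*np.sin(t)+160;dz=160*np.sin(t)+30*np.cos(t)-30
    print(round(t,3),round(-dx),round(-dz),end='; ')
```

```text
12.35 [437.06394047  -6.6685291   60.90654104] 0.13103032701427805 [-0.41677991  0.07795232 -0.15093118]
0.088 -3 -14; 0.175 -8 -27; 0.262 -13 -40; 0.35 -20 -53; 0.438 -28 -65; 0.525 -37 -76; 0.612 -46 -87; 0.7 -57 -96; 0.788 -68 -105; 0.875 -80 -112; 0.963 -93 -118; 1.05 -106 -124; 1.138 -120 -128; 1.225 -134 -131; 1.312 -148 -132; 1.4 -162 -133; 1.488 -177 -132; 1.575 -191 -130; 1.662 -205 -127; 1.75 -218 -122;
```

Run:
```python
from h import *
w=shot('wrist');a=shot('scene');b=shot('side')
print('bar proj scene/side',proj(a,[437,-6.7,78]),proj(b,[437,-6.7,78]))
L=cv2.resize(w['frame'],(400,300));x=lambda p,c:cv2.resize(p['frame'][c[1]:c[3],c[0]:c[2]],(400,300),interpolation=cv2.INTER_CUBIC)
im=np.hstack([np.vstack([L,L*0]),np.vstack([x(a,(270,190,390,280)),x(b,(270,180,390,270))])])
cv2.imwrite('pics/m1.png',im[:,:,::-1])
```

```text
bar proj scene/side [np.float64(318.2198998891427), np.float64(235.24642710467674)] [np.float64(316.4950288081325), np.float64(237.75066615713453)]
```

View pics/m1.png

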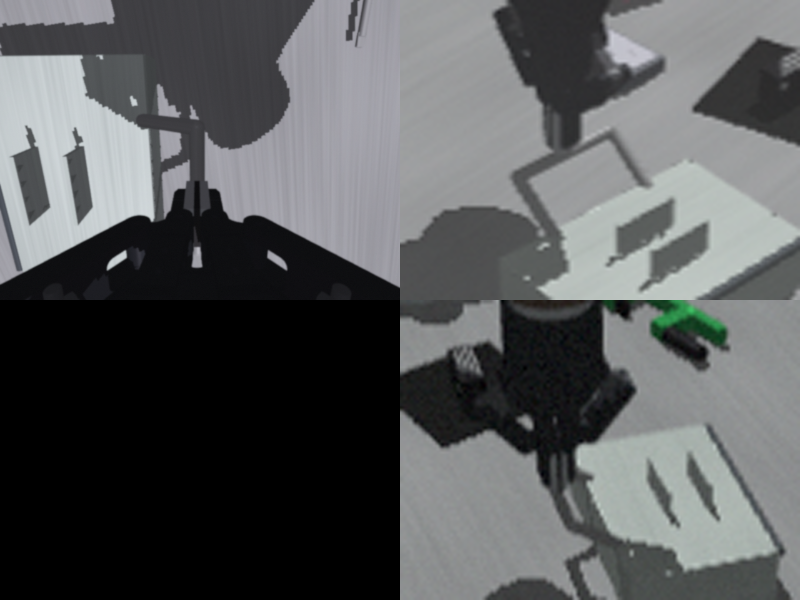

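Run:
```python
from h import *
a=shot('scene');b=shot('side');w=shot('wrist')
P=arm.read_state()['position']
for dz in(0,10,20): print(dz,[np.round(proj(p,P+[0,0,dz]),1) for p in(a,b,w)])
print(tri([(a,(318,234.5)),(b,(316.5,237))]))
def big(p,c):return cv2.resize(p['frame'][c[1]:c[3],c[0]:c[2]],(400,600),interpolation=cv2.INTER_CUBIC)
cv2.imwrite('pics/m2.png',np.hstack([big(a,(298,210,338,270)),big(b,(298,210,338,270))])[:,:,::-1])
```

```text
0 [array([318.3, 240.9]), array([316.6, 242.8]), array([312.8, 287.3])]
10 [array([318.2, 237.7]), array([316.5, 239.9]), array([312.7, 296.4])]
20 [array([318.2, 234.4]), array([316.5, 237. ]), array([312.6, 306.7])]
(array([436.92215189,  -7.24762998,  80.73012034]), [array([ 0. , -0.1]), array([0. , 0.1])])
```

View pics/m2.png

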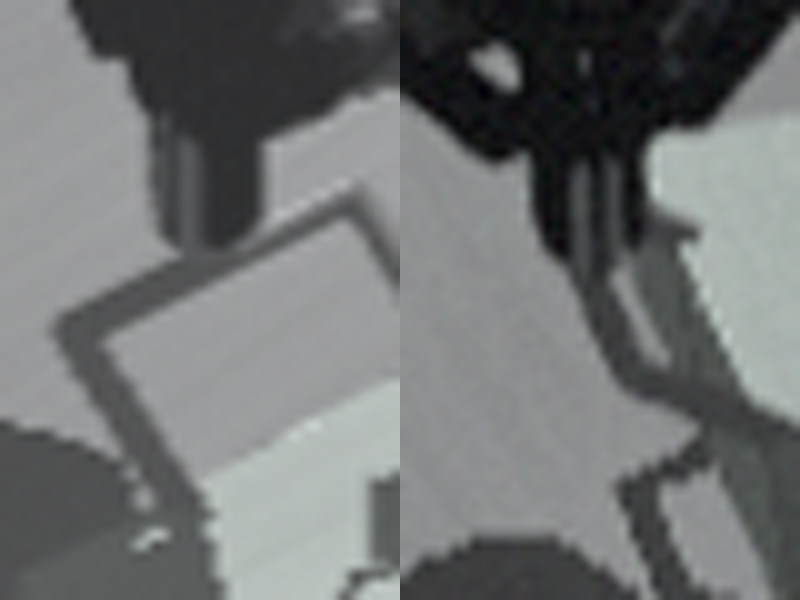

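The fingers shut just above the bar: the tip is at scene (318,235) / side (317,237), which triangulates to z≈80 while the reported TCP is at 61. The tips therefore end about 20 mm short of the reported TCP, so I'm opening, going 20 mm deeper and closing again.

Emit:
arm_command([
  {"grip": 0.5, "linear": [0, 0, 0], "rot": [0, 0, 0]},
  {"grip": 0.5, "linear": [0, 0, 0], "rot": [0, 0, 0]},
  {"grip": 0.5, "linear": [0, 0, 10], "rot": [0, 0, 0]},
  {"grip": 0.5, "linear": [0, 0, 20], "rot": [0, 0, 0]},
  {"grip": 0.5, "linear": [0, 0, 20], "rot": [0, 0, 0]},
  {"grip": 0, "linear": [0, 0, 20], "rot": [0, 0, 0]},
  {"grip": 0, "linear": [0, 0, 20], "rot": [0, 0, 0]},
  {"grip": 0, "linear": [0, 0, 20], "rot": [0, 0, 0]},
  {"grip": 0, "linear": [0, 0, 20], "rot": [0, 0, 0]},
])

```text
clock: 13.78
position: [436.9, -6.6, 41.0]
ee_rot: [-0.653, 0.757, -0.0, 0.0]
contact_force: [-1.6, 1.4, 3.6]
gripper_width: 7.8
grasp_force: 58.6
```

Run:
```python
from h import *
s=arm.read_state();print(s['clock'],s['position'],s['gripper_width'],s['grasp_force'],s['contact_force'],arm.tcp_to_grasp)
```

```text
13.775 [436.9307588   -6.60847533  40.96008927] 7.768831801678133 58.606136441230774 [-1.60234994  1.35867968  3.58877273] 18.700000000000003
```

Emit:
arm_command([
  {"grip": 0, "linear": [0, -3, -14], "rot": [0, 0, 0]},
  {"grip": 0, "linear": [0, -8, -27], "rot": [0, 0, 0]},
  {"grip": 0, "linear": [0, -13, -40], "rot": [0, 0, 0]},
  {"grip": 0, "linear": [0, -20, -53], "rot": [0, 0, 0]},
  {"grip": 0, "linear": [0, -28, -65], "rot": [0, 0, 0]},
  {"grip": 0, "linear": [0, -37, -76], "rot": [0, 0, 0]},
  {"grip": 0, "linear": [0, -46, -87], "rot": [0, 0, 0]},
  {"grip": 0, "linear": [0, -57, -96], "rot": [0, 0, 0]},
  {"grip": 0, "linear": [0, -68, -105], "rot": [0, 0, 0]},
  {"grip": 0, "linear": [0, -80, -112], "rot": [0, 0, 0]},
])

```text
clock: 15.02
position: [511.6, -17.2, 153.6]
ee_rot: [-0.653, 0.758, 0.004, -0.003]
contact_force: [-14.3, 10.8, 17.0]
gripper_width: 7.7
grasp_force: 59.1
```

Emit:
arm_command([
  {"grip": 0, "linear": [0, -13, -6], "rot": [0, 0, 0]},
  {"grip": 0, "linear": [0, -26, -12], "rot": [0, 0, 0]},
  {"grip": 0, "linear": [0, -40, -16], "rot": [0, 0, 0]},
  {"grip": 0, "linear": [0, -54, -19], "rot": [0, 0, 0]},
  {"grip": 0, "linear": [0, -68, -20], "rot": [0, 0, 0]},
  {"grip": 0, "linear": [0, -82, -21], "rot": [0, 0, 0]},
  {"grip": 0, "linear": [0, -97, -20], "rot": [0, 0, 0]},
  {"grip": 0, "linear": [0, -111, -18], "rot": [0, 0, 0]},
  {"grip": 0, "linear": [0, -125, -15], "rot": [0, 0, 0]},
  {"grip": 0, "linear": [0, -138, -10], "rot": [0, 0, 0]},
])

```text
clock: 16.27
position: [654.4, -37.7, 164.3]
ee_rot: [-0.653, 0.757, -0.001, 0.002]
contact_force: [-1.1, 4.9, 7.1]
gripper_width: 7.3
grasp_force: 62.1
```

Emit:
arm_command([
  {"grip": 0, "linear": [0, 0, 0], "rot": [0, 0, 0]},
  {"grip": 0, "linear": [0, 0, 0], "rot": [0, 0, 0]},
])

```text
clock: 16.52
position: [655.0, -37.8, 164.0]
ee_rot: [-0.653, 0.757, -0.002, 0.003]
contact_force: [3.3, 4.2, 4.5]
gripper_width: 7.6
grasp_force: 61.9
```

Emit:
arm_command([
  {"grip": 0.5, "linear": [0, 0, 0], "rot": [0, 0, 0]},
  {"grip": 0.5, "linear": [0, 0, 0], "rot": [0, 0, 0]},
  {"grip": 0.5, "linear": [0, 0, 0], "rot": [0, 0, 0]},
  {"grip": 0.5, "linear": [0, 0, -30], "rot": [0, 0, 0]},
  {"grip": 0.5, "linear": [0, 0, -80], "rot": [0, 0, 0]},
  {"grip": 0.8, "linear": [0, 0, -120], "rot": [0, 0, 0]},
  {"grip": 1, "linear": [10, 40, -136], "rot": [0, 0, 0]},
  {"grip": 1, "linear": [20, 85, -136], "rot": [0, 0, 0]},
  {"grip": 1, "linear": [30, 122, -136], "rot": [0, 0, 0]},
  {"grip": 1, "linear": [30, 122, -136], "rot": [0, 0, 0]},
])

```text
clock: 17.77
position: [525.2, -51.1, 299.8]
ee_rot: [-0.653, 0.758, -0.0, 0.001]
contact_force: [-0.2, 0.2, 0.0]
gripper_width: 85.0
grasp_force: 0.0
```

```bash
cat > m.py <<'E'
from h import *
np.set_printoptions(precision=1,suppress=True)
s=arm.read_state();print(s['clock'],s['position'],s['contact_force'])
w=shot('wrist');a=shot('scene');b=shot('side')
cv2.imwrite('raw_w.png',w['frame'][:,:,::-1]);np.savez('raw_w.npz',E=w['E'],k=[w['fx'],w['fy'],w['cx'],w['cy']])
for q,z in(('flap_bar',0),('flap_hinge',48),('bay_short',4),('bay_long',4),('level_c',17)):
  for n,p in(('w',w),('a',a),('b',b)):
    print(q,n,[(np.round(x['pixel']),at_z(p,x['pixel'],z),round(x['score'],2)) for x in models.tip_of(p,q)[:3]])
ex=np.array([.989,-.146,0]);ey=np.array([.146,.989,0]);H=np.array([595.5,-29,48])
for n,p in(('w',w),('a',a),('b',b)):
  print(n,'pred short',np.round(proj(p,H-82*ex-42*ey-[0,0,44])),'long',np.round(proj(p,H-63*ex+44*ey-[0,0,44])),'corner front+-y top',[np.round(proj(p,H-122*ex+k*91*ey-[0,0,2])) for k in(-1,1)],'bar 1.75',np.round(proj(p,H+58.*ex+[0,0,152])))
E
python3 m.py
```

```text
17.775 [525.2 -51.1 299.8] [-0.2  0.2  0. ]
flap_bar w [(array([146., 278.]), array([757.3,  33.7,   0. ]), 0.85)]
flap_bar a [(array([389., 232.]), array([501. , 209.8,   0. ]), 0.71), (array([463., 243.]), array([676. , 297.8,   0. ]), 0.7), (array([338., 140.]), array([ 10.1, 571.6,   0. ]), 0.56)]
flap_bar b [(array([396., 184.]), array([838.3, 248.1,   0. ]), 0.7), (array([173., 185.]), array([137.6, 569.5,   0. ]), 0.56)]
flap_hinge w [(array([256., 219.]), array([592.6, -33.3,  48. ]), 0.71), (array([543., 474.]), array([274.1, 376.1,  48. ]), 0.69), (array([395., 397.]), array([461.7, 222.7,  48. ]), 0.26)]
flap_hinge a [(array([366., 277.]), array([598.7, -23.5,  48. ]), 0.92)]
flap_hinge b [(array([369., 231.]), array([597.7,  -3.6,  48. ]), 0.7), (array([223., 190.]), array([277. , 386.2,  48. ]), 0.63), (array([349., 262.]), array([ 488.6, -100.2,   48. ]), 0.58)]
bay_short w [(array([328., 180.]), array([508.2, -58.4,   4. ]), 0.67)]
bay_short a [(array([336., 173.]), array([180.3, 363.8,   4. ]), 0.64)]
bay_short b [(array([347., 264.]), array([501.4, -60.9,   4. ]), 0.
[... 176 characters left out ...]
198.]), array([230.5, 431.2,   4. ]), 0.71)]
level_c w [(array([247., 435.]), array([671.9, 280.8,  17. ]), 0.61)]
level_c a [(array([238., 324.]), array([ 466.7, -295.6,   17. ]), 0.87)]
level_c b [(array([372., 324.]), array([ 456.5, -287.5,   17. ]), 0.95), (array([371., 323.]), array([ 456.6, -284.9,   17. ]), 0.85)]
w pred short [328. 179.] long [312. 248.] corner front+-y top [array([367., 138.]), array([362., 297.])] bar 1.75 [145. 273.]
a pred short [326. 282.] long [358. 270.] corner front+-y top [array([299., 268.]), array([356., 238.])] bar 1.75 [387. 234.]
b pred short [349. 263.] long [346. 243.] corner front+-y top [array([340., 266.]), array([322., 225.])] bar 1.75 [397. 186.]
```

```bash
cat > n.py <<'E'
from h import *
np.set_printoptions(precision=1,suppress=True,linewidth=200)
g=cv2.cvtColor(cv2.imread('raw_w.png'),cv2.COLOR_BGR2GRAY);d=np.load('raw_w.npz');p=dict(E=d['E'],fx=d['k'][0],fy=d['k'][1],cx=d['k'][2],cy=d['k'][3])
ex=np.array([.989,-.146,0]);ey=np.array([.146,.989,0]);H=np.array([595.5,-29,48])
def prof(f,ts):
    pts=np.array([proj(p,f(t)) for t in ts],np.float32);return cv2.remap(g,pts[:,0].reshape(1,-1),pts[:,1].reshape(1,-1),1)[0]
for y in(-70,-42,0,44,70):
    v=prof(lambda t:H+t*ex+y*ey-[0,0,2],range(-134,-100));print('front top rim x -134.. at y',y,v)
for x in(-100,-60,-30):
    for a in(-104,78): print('side rim z46 at x',x,'y from',a,prof(lambda t:H+x*ex+t*ey-[0,0,2],range(a,a+28)))
for y in(-42,): print('cross wall z34(top=38) x -60..-20',prof(lambda t:H+t*ex+y*ey-[0,0,10],range(-60,-20)))
E
python3 n.py
```

```text
front top rim x -134.. at y -70 [136 134 134 135 136 136 136 136 139 151 165 175 169 145 106  71  55  54  60  67  70  70  69  69  68  70  73  80  96 121 149 171 180 183]
front top rim x -134.. at y -42 [138 137 137 136 134 133 134 138 144 156 168 174 166 140 100  64  54  55  61  65  68  67  66  66  67  66  67  67  71  87 124 160 177 183]
front top rim x -134.. at y 0 [134 134 134 135 135 135 135 136 144 161 175 177 162 128  89  61  54  56  61  64  65  66  67  67  68  69  70  70  75  94 128 161 180 187]
front top rim x -134.. at y 44 [132 130 129 128 129 130 132 139 154 172 185 184 161 119  80  59  54  55  59  61  62  62  62  64  70  87 116 150 173 186 191 194 194 194]
front top rim x -134.. at y 70 [130 130 132 132 132 132 134 142 158 177 185 177 151 112  75  56  54  57  61  63  64  63  63  64  64  64  64  63  63  62  62  61  61  62]
side rim z46 at x -100 y from -104 [ 51  51  51  51  51  51  51  52  52  52  51  51  53  65  94 136 163 174 178 180 180 179 179 180 181 182 182 182]
side rim z46 at x -100 y from 78 [ 54  54  54  55  55  54  55  57  66  86 125 160 181 187 180 164 149 140 136 135 135 135 136 134 135 135 135 135]
side rim z46 at x -60 y from -104 [ 50  50  51  51  50  50  50  50  49  50  50  49  52  59  87 128 161 173 175 175 176 176 176 177 176 177 177 176]
side rim z46 at x -60 y from 78 [ 54  53  54  54  54  53  54  54  59  72 100 135 163 178 177 163 148 137 132 131 130 130 131 131 131 130 129 130]
side rim z46 at x -30 y from -104 [ 49  50  49  49  49  50  50  50  50  50  50  51  51  57  80 123 159 171 174 176 178 179 180 180 180 180 180 180]
side rim z46 at x -30 y from 78 [ 55  55  54  54  54  54  53  55  59  69  94 129 156 174 176 164 148 137 130 128 128 128 128 128 127 127 127 127]
cross wall z34(top=38) x -60..-20 [179 182 184 186 183 180 174 154 120  88  72  69  68  71  86 125 158 165 148 129 130 151 171 178 178 178 179 177 177 179 180 180 179 178 179 180 179 179 179 180]
```

Emit:
arm_command([
  {"grip": 0.6, "linear": [-50, 19, 10], "rot": [0, 0, 0]},
  {"grip": 0.6, "linear": [-100, 38, 30], "rot": [0, 0, 0]},
  {"grip": 0.6, "linear": [-150, 57, 60], "rot": [0, 0, 0]},
  {"grip": 0.6, "linear": [-200, 76, 90], "rot": [0, 0, 0]},
  {"grip": 0.6, "linear": [-245, 95, 120], "rot": [0, 0, 0]},
  {"grip": 0.6, "linear": [-280, 107, 150], "rot": [0, 0, 0]},
  {"grip": 0.6, "linear": [-301, 114, 170], "rot": [0, 0, 0]},
  {"grip": 0.6, "linear": [-301, 114, 180], "rot": [0, 0, 0]},
  {"grip": 0.6, "linear": [-301, 114, 180], "rot": [0, 0, 0]},
  {"grip": 0.6, "linear": [-301, 114, 180], "rot": [0, 0, 0]},
])

```text
clock: 19.92
position: [459.8, 263.6, 119.6]
ee_rot: [-0.653, 0.758, -0.0, 0.001]
contact_force: [-0.1, -0.7, 0.1]
gripper_width: 51.3
grasp_force: 0.0
```

```bash
cat > q.py <<'E'
from h import *
np.set_printoptions(precision=1,suppress=True)
s=arm.read_state();print(s['clock'],s['position'],R.from_quat(s['ee_rot']).as_euler('ZYX',degrees=True),s['joints'])
w=shot('wrist')
print([(np.round(x['pixel']),at_z(w,x['pixel'],20),round(x['score'],2)) for x in models.tip_of(w,'holder_c')[:3]])
print([(np.round(x['rect']),round(x['score'],2)) for x in models.spot_in(w,'holder')[:3]])
C=np.array([456.7,263.2,0]);ex=np.array([.989,-.148,0]);ey=np.array([.148,.989,0])
c=[proj(w,C+dx*ex+dy*ey+[0,0,z]) for dx in(-13,13) for dy in(-31,31) for z in(3,37)];print('pred box',np.min(c,0),np.max(c,0))
print(tool([456.7,263.2,-6]))
E
python3 q.py
```

```text
19.925 [459.8 263.6 119.6] [ -98.5    0.1 -179.9] [ 0.8  0.3 -0.3  0.  -0.9 -1. ]
[(array([320., 223.]), array([454.8, 258.6,  20. ]), 0.95), (array([316., 232.]), array([458.4, 264.6,  20. ]), 0.69)]
[(array([299., 184., 336., 278.]), 0.82), (array([310., 419., 342., 431.]), 0.7), (array([  0., 207., 109., 394.]), 0.33)]
pred box [298.  182.5] [338.3 279.4]
[  1.1   3.  125.6]
```

Emit:
arm_command([
  {"grip": 0.6, "linear": [1, 3, 45], "rot": [0, 0, 0]},
  {"grip": 0.6, "linear": [1, 3, 85], "rot": [0, 0, 0]},
  {"grip": 0.6, "linear": [1, 3, 110], "rot": [0, 0, 0]},
  {"grip": 0.6, "linear": [1, 3, 120], "rot": [0, 0, 0]},
  {"grip": 0.6, "linear": [1, 3, 125], "rot": [0, 0, 0]},
  {"grip": 0.6, "linear": [1, 3, 125], "rot": [0, 0, 0]},
  {"grip": 0, "linear": [1, 3, 125], "rot": [0, 0, 0]},
  {"grip": 0, "linear": [1, 3, 125], "rot": [0, 0, 0]},
  {"grip": 0, "linear": [1, 3, 125], "rot": [0, 0, 0]},
  {"grip": 0, "linear": [1, 3, 125], "rot": [0, 0, 0]},
])

```text
clock: 21.32
position: [456.7, 264.1, -5.2]
ee_rot: [-0.653, 0.757, -0.0, 0.001]
contact_force: [-0.1, -0.3, 6.4]
gripper_width: 24.6
grasp_force: 60.6
```

Emit:
arm_command([
  {"grip": 0, "linear": [0, 0, -30], "rot": [0, 0, 0]},
  {"grip": 0, "linear": [0, 0, -75], "rot": [0, 0, 0]},
  {"grip": 0, "linear": [0, 0, -115], "rot": [0, 0, 0]},
  {"grip": 0, "linear": [40, -13, -115], "rot": [0, 0, 0.17]},
  {"grip": 0, "linear": [85, -27, -115], "rot": [0, 0, 0.35]},
  {"grip": 0, "linear": [130, -41, -115], "rot": [0, 0, 0.53]},
  {"grip": 0, "linear": [175, -55, -115], "rot": [0, 0, 0.71]},
  {"grip": 0, "linear": [220, -70, -115], "rot": [0, 0, 0.89]},
  {"grip": 0, "linear": [260, -82, -115], "rot": [0, 0, 1.07]},
  {"grip": 0, "linear": [290, -92, -115], "rot": [0, 0, 1.25]},
])

```text
clock: 22.58
position: [503.7, -38.6, 108.4]
ee_rot: [-0.083, 0.997, 0.0, -0.0]
contact_force: [-0.2, 0.8, -0.3]
gripper_width: 24.7
grasp_force: 59.6
```

Emit:
arm_command([
  {"grip": 0, "linear": [10, -17, 0], "rot": [0, 0, 0.16]},
  {"grip": 0, "linear": [8, -20, 0], "rot": [0, 0, 0.31]},
  {"grip": 0, "linear": [5, -20, 0], "rot": [0, 0, 0.31]},
])

```text
clock: 22.95
position: [502.3, -57.9, 108.4]
ee_rot: [0.068, 0.998, 0.0, -0.0]
contact_force: [0.2, 1.1, -0.8]
gripper_width: 24.6
grasp_force: 59.6
```

```bash
cat > r.py <<'E'
from h import *
import sys
s=arm.read_state();y=R.from_quat(s['ee_rot']).as_euler('ZYX',degrees=True);print(s['clock'],s['position'],y,s['gripper_width'],s['grasp_force'])
t=np.array(eval(sys.argv[1]));print('shift',tool(t),'rotz',np.radians(y[0]-172.1))
E
python3 r.py [508.1,-57.2,-4]
```

```text
22.95 [502.33052491 -57.85698863 108.4131964 ] [ 1.72176374e+02 -3.67499970e-02  1.79995183e+02] 24.594049262650273 59.64522957801819
shift [ -5.7   1.4 112.4] rotz 0.0013329728402619821
```

Emit:
arm_command([
  {"grip": 0, "linear": [-6, 1.5, 20], "rot": [0, 0, 0]},
  {"grip": 0, "linear": [-6, 1.5, 45], "rot": [0, 0, 0]},
  {"grip": 0, "linear": [-6, 1.5, 60], "rot": [0, 0, 0]},
  {"grip": 0, "linear": [-6, 1.5, 75], "rot": [0, 0, 0]},
  {"grip": 0, "linear": [-6, 1.5, 85], "rot": [0, 0, 0]},
  {"grip": 0, "linear": [-6, 1.5, 85], "rot": [0, 0, 0]},
])

```text
clock: 23.7
position: [508.5, -56.9, 23.1]
ee_rot: [0.068, 0.998, -0.0, -0.001]
contact_force: [0.4, -1.3, -1.0]
gripper_width: 24.9
grasp_force: 59.6
```

```bash
python3 r.py [508.1,-57.2,-4]
```

```text
23.7 [508.51018389 -56.90769895  23.08143707] [ 1.72160927e+02 -7.51320390e-02 -1.79970128e+02] 24.93301855675957 59.64454114437103
shift [ 0.3 -0.3 27.1] rotz 0.0010633692795079819
```

Emit:
arm_command([
  {"grip": 0, "linear": [0, 0, 10], "rot": [0, 0, 0]},
  {"grip": 0, "linear": [0, 0, 18], "rot": [0, 0, 0]},
  {"grip": 0, "linear": [0, 0, 24], "rot": [0, 0, 0]},
  {"grip": 0, "linear": [0, 0, 26.5], "rot": [0, 0, 0]},
  {"grip": 0, "linear": [0, 0, 26.5], "rot": [0, 0, 0]},
])

```text
clock: 24.32
position: [508.9, -56.9, -3.0]
ee_rot: [0.069, 0.998, -0.0, -0.0]
contact_force: [-0.9, 0.2, -0.8]
gripper_width: 25.1
grasp_force: 59.6
```

Emit:
arm_command([
  {"grip": 0, "linear": [0, 0, 1], "rot": [0, 0, 0]},
  {"grip": 0.5, "linear": [0, 0, 1], "rot": [0, 0, 0]},
  {"grip": 0.5, "linear": [0, 0, 1], "rot": [0, 0, 0]},
  {"grip": 0.5, "linear": [0, 0, 1], "rot": [0, 0, 0]},
  {"grip": 0.5, "linear": [0, 0, -20], "rot": [0, 0, 0]},
  {"grip": 0.5, "linear": [0, 0, -60], "rot": [0, 0, 0]},
  {"grip": 0.5, "linear": [0, 0, -110], "rot": [0, 0, 0]},
  {"grip": 0.5, "linear": [0, 0, -160], "rot": [0, 0, 0]},
  {"grip": 0.5, "linear": [0, 0, -170], "rot": [0, 0, 0]},
  {"grip": 0.5, "linear": [0, 0, -170], "rot": [0, 0, 0]},
])

```text
clock: 25.58
position: [508.8, -56.7, 167.4]
ee_rot: [0.069, 0.998, 0.0, 0.0]
contact_force: [-0.3, -0.5, -0.1]
gripper_width: 42.9
grasp_force: 0.0
```

```bash
cat > t.py <<'E'
from h import *
np.set_printoptions(precision=1,suppress=True)
s=arm.read_state();print(s['clock'],s['position'],s['contact_force'],s['joints'])
w=shot('wrist');b=shot('side');a=shot('scene');ps=(('w',w),('a',a),('b',b))
for q,z in(('holder_c',21),('bay_short',4),('bay_long',4),('level_c',17)):
  for n,p in ps: print(q,n,[(np.round(x['pixel']),at_z(p,x['pixel'],z),round(x['score'],2)) for x in models.tip_of(p,q)[:3]])
print('spot w',[np.round(x['rect']) for x in models.spot_in(w,'holder')[:2]])
ex=np.array([.9905,-.1374,0]);ey=np.array([.1374,.9905,0])
c=[proj(w,np.array([507.2,-57.1,0])+dx*ex+dy*ey+[0,0,z]) for dx in(-31,31) for dy in(-13,13) for z in(4,38)];print('pred box',np.min(c,0),np.max(c,0))
g=b['frame'][290:350,340:410]; m=cv2.inRange(cv2.cvtColor(g,cv2.COLOR_RGB2HSV),(45,60,40),(85,255,255));print('green side',cv2.mean(m)[0],np.argwhere(m).mean(0)[::-1]+[340,290])
E
python3 t.py
```

```text
25.575 [508.8 -56.7 167.4] [-0.3 -0.5 -0.1] [ 0.2  0.2 -0.3 -0.  -1.  -1.9]
holder_c w [(array([312., 215.]), array([507.4, -59.1,  21. ]), 0.83), (array([315., 212.]), array([504.8, -56.5,  21. ]), 0.56)]
holder_c a [(array([323., 277.]), array([504.6, -67.4,  21. ]), 0.64)]
holder_c b [(array([351., 257.]), array([515.6, -57. ,  21. ]), 0.75), (array([347., 264.]), array([495. , -77.5,  21. ]), 0.58)]
bay_short w []
bay_short a [(array([325., 280.]), array([503.3, -57.1,   4. ]), 0.77), (array([336., 176.]), array([191.9, 350.6,   4. ]), 0.67)]
bay_short b [(array([202., 211.]), array([193.2, 359.4,   4. ]), 0.85), (array([348., 263.]), array([507.5, -58.2,   4. ]), 0.6), (array([424., 403.]), array([ 458.7, -504.9,    4. ]), 0.24)]
bay_long w [(array([414., 235.]), array([541.3,  26.5,   4. ]), 0.62)]
bay_long a [(array([365., 170.]), array([236.4, 445.3,   4. ]), 0.69), (array([158., 390.]), array([ 471.3, -496.4,    4. ]), 0.61)]
bay_long b [(array([205., 200.]), array([218. , 423.1,   4. ]), 0.57), (array([343., 240.]), array([539.9,  41.2,   4. ]), 0.55)]
level_c w [(array([ 44., 187.]), array([ 454.6, -272.8,   17. ]), 0.71), (array([ 29., 194.]), array([ 458.4, -287.6,   17. ]), 0.69), (array([363., 318.]), array([609.2, -27.3,  17. ]), 0.43)]
level_c a [(array([239., 326.]), array([ 472.7, -297.9,   17. ]), 0.94), (array([240., 325.]), array([ 470.3, -292.8,   17. ]), 0.68)]
level_c b [(array([372., 328.]), array([ 451. , -297.7,   17. ]), 0.91), (array([371., 326.]), array([ 452.5, -292.4,   17. ]), 0.77)]
spot w [array([296., 174., 333., 256.]), array([244., 315., 526., 478.])]
pred box [297.4 174.2] [331.6 256.9]
green side 3.0357142857142856 [371.8 322.8]
```

Emit:
arm_command([
  {"grip": 0.6, "linear": [2, -30, -30], "rot": [0, 0, 0.16]},
  {"grip": 0.6, "linear": [4, -65, -30], "rot": [0, 0, 0.32]},
  {"grip": 0.6, "linear": [7, -100, -30], "rot": [0, 0, 0.48]},
  {"grip": 0.6, "linear": [9, -135, -30], "rot": [0, 0, 0.65]},
  {"grip": 0.6, "linear": [11, -170, -30], "rot": [0, 0, 0.82]},
  {"grip": 0.6, "linear": [14, -205, -30], "rot": [0, 0, 0.98]},
  {"grip": 0.6, "linear": [16, -237, -30], "rot": [0, 0, 1.132]},
  {"grip": 0.6, "linear": [16, -237, -30], "rot": [0, 0, 1.132]},
  {"grip": 0.6, "linear": [16, -237, -30], "rot": [0, 0, 1.132]},
])

```text
clock: 27.5
position: [460.6, -289.1, 197.1]
ee_rot: [0.592, 0.806, 0.0, -0.0]
contact_force: [-0.0, 0.1, -0.1]
gripper_width: 51.3
grasp_force: 0.0
```

```bash
cat > u.py <<'E'
from h import *
np.set_printoptions(precision=1,suppress=True)
s=arm.read_state();print(s['clock'],s['position'],R.from_quat(s['ee_rot']).as_euler('ZYX',degrees=True),s['joints'])
w=shot('wrist');save(w,'w5.png')
print([(np.round(x['pixel']),at_z(w,x['pixel'],17),round(x['score'],2)) for x in models.tip_of(w,'level_c')[:3]],[np.round(x['rect']) for x in models.spot_in(w,'level')[:2]])
print('tcp proj at z34',proj(w,[*s['position'][:2],34]))
E
python3 u.py
```

```text
27.5 [ 460.6 -289.1  197.1] [107.3  -0.  180. ] [-0.3  0.3 -0.2 -0.  -1.1 -2.6]
[(array([312., 205.]), array([ 457. , -288.4,   17. ]), 0.95), (array([315., 199.]), array([ 457.7, -281.8,   17. ]), 0.78)] [array([288., 149., 334., 260.])]
tcp proj at z34 [np.float64(315.9448966685365), np.float64(211.12002553378963)]
```

View pics/w5.png

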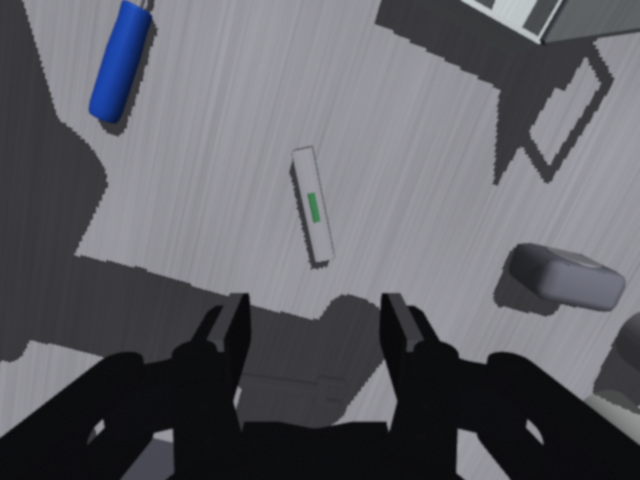

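The level's top face has corners (292,151), (312,147), (334,257) and (315,262), with the green vial on it, turned about 11° from the tool.

Run:
```python
from h import *
np.set_printoptions(precision=2,suppress=True)
w=shot('wrist');P=np.array([at_z(w,q,34) for q in[(292,151),(312,147),(334,257),(315,262)]])
a=(P[0]+P[1])/2;b=(P[2]+P[3])/2;c=(a+b)/2;d=a-b
s=arm.read_state();y=R.from_quat(s['ee_rot']).as_euler('ZYX',degrees=True)[0]
ang=np.degrees(np.arctan2(d[1],d[0]));print(c,np.linalg.norm(d),np.linalg.norm(P[0]-P[1]),ang,y,'rotz',np.radians(y-ang),tool([c[0],c[1],-6]))
```

```text
[ 457.83 -285.4    34.  ] 98.87670079937513 16.91316334977387 118.65032188978137 107.38352069617511 rotz -0.19664277699605626 [  4.   -2.  203.3]
```

Emit:
arm_command([
  {"grip": 0.6, "linear": [4, -2, 50], "rot": [0, 0, -0.1]},
  {"grip": 0.6, "linear": [4, -2, 95], "rot": [0, 0, -0.197]},
  {"grip": 0.6, "linear": [4, -2, 135], "rot": [0, 0, -0.197]},
  {"grip": 0.6, "linear": [4, -2, 170], "rot": [0, 0, -0.197]},
  {"grip": 0.6, "linear": [4, -2, 192], "rot": [0, 0, -0.197]},
  {"grip": 0.6, "linear": [4, -2, 202], "rot": [0, 0, -0.197]},
  {"grip": 0.6, "linear": [4, -2, 204], "rot": [0, 0, -0.197]},
  {"grip": 0.6, "linear": [4, -2, 204], "rot": [0, 0, -0.197]},
  {"grip": 0, "linear": [4, -2, 204], "rot": [0, 0, -0.197]},
  {"grip": 0, "linear": [4, -2, 204], "rot": [0, 0, -0.197]},
])

```text
clock: 28.95
position: [458.1, -286.4, -5.9]
ee_rot: [0.511, 0.86, 0.0, 0.001]
contact_force: [-2.4, 2.1, 9.3]
gripper_width: 16.1
grasp_force: 61.0
```

Emit:
arm_command([
  {"grip": 0, "linear": [0, 0, 0], "rot": [0, 0, 0]},
  {"grip": 0, "linear": [0, 0, 0], "rot": [0, 0, 0]},
  {"grip": 0, "linear": [0, 0, 0], "rot": [0, 0, 0]},
])

```text
clock: 29.32
position: [458.1, -286.4, -5.9]
ee_rot: [0.511, 0.86, 0.0, 0.001]
contact_force: [-0.5, 1.8, 5.5]
gripper_width: 16.5
grasp_force: 60.1
```

```bash
python3 r.py [537.9,25.5,115]
```

```text
29.325 [ 458.12944287 -286.41446056   -5.90543732] [1.18587130e+02 6.90202272e-02 1.79948231e+02] 16.488963104303785 60.08443236351013
shift [ 235.6  219.4 -121. ] rotz -0.9339757788011508
```

Emit:
arm_command([
  {"grip": 0, "linear": [0, 0, -30], "rot": [0, 0, 0]},
  {"grip": 0, "linear": [0, 0, -80], "rot": [0, 0, 0]},
  {"grip": 0, "linear": [0, 0, -125], "rot": [0, 0, 0]},
  {"grip": 0, "linear": [25, 23, -125], "rot": [0, 0, -0.1]},
  {"grip": 0, "linear": [60, 56, -125], "rot": [0, 0, -0.24]},
  {"grip": 0, "linear": [95, 89, -125], "rot": [0, 0, -0.38]},
  {"grip": 0, "linear": [130, 122, -125], "rot": [0, 0, -0.52]},
  {"grip": 0, "linear": [165, 155, -125], "rot": [0, 0, -0.66]},
  {"grip": 0, "linear": [200, 188, -125], "rot": [0, 0, -0.8]},
  {"grip": 0, "linear": [225, 211, -125], "rot": [0, 0, -0.9]},
])

```text
clock: 30.58
position: [535.1, 14.2, 117.6]
ee_rot: [0.084, 0.996, 0.0, -0.0]
contact_force: [0.5, 0.0, -0.2]
gripper_width: 16.6
grasp_force: 59.2
```

Emit:
arm_command([
  {"grip": 0, "linear": [-4, 14, 0], "rot": [0, 0, -0.034]},
  {"grip": 0, "linear": [-4, 14, 0], "rot": [0, 0, -0.034]},
  {"grip": 0, "linear": [-4, 14, 0], "rot": [0, 0, -0.034]},
])

```text
clock: 30.95
position: [541.0, 24.4, 117.8]
ee_rot: [0.07, 0.998, -0.0, -0.001]
contact_force: [-0.7, -0.4, -1.6]
gripper_width: 16.5
grasp_force: 59.2
```

```bash
python3 r.py [538.9,25.4,-5]
```

```text
30.95 [540.95531913  24.42593528 117.84851454] [ 1.71972613e+02 -6.31250016e-02 -1.79976201e+02] 16.455730441776957 59.160364866256714
shift [  2.    0.7 122.9] rotz -0.0022233218351075056
```

Emit:
arm_command([
  {"grip": 0, "linear": [2, 1, 25], "rot": [0, 0, 0]},
  {"grip": 0, "linear": [2, 1, 50], "rot": [0, 0, 0]},
  {"grip": 0, "linear": [2, 1, 65], "rot": [0, 0, 0]},
  {"grip": 0, "linear": [2, 1, 80], "rot": [0, 0, 0]},
  {"grip": 0, "linear": [2, 1, 90], "rot": [0, 0, 0]},
  {"grip": 0, "linear": [2, 1, 90], "rot": [0, 0, 0]},
])

```text
clock: 31.7
position: [539.4, 26.5, 27.6]
ee_rot: [0.069, 0.998, -0.0, -0.001]
contact_force: [-0.9, 0.0, 0.1]
gripper_width: 16.4
grasp_force: 59.2
```

```bash
python3 r.py [538.9,25.4,-1.5]
```

```text
31.7 [539.40787455  26.48527661  27.56962033] [ 1.72071477e+02 -6.69937280e-02 -1.79964936e+02] 16.41577173577832 59.17376518249512
shift [ 0.3 -1.1 29.1] rotz -0.0004978174181378044
```

Emit:
arm_command([
  {"grip": 0, "linear": [0, -1, 10], "rot": [0, 0, 0]},
  {"grip": 0, "linear": [0, -1, 18], "rot": [0, 0, 0]},
  {"grip": 0, "linear": [0, -1, 25], "rot": [0, 0, 0]},
  {"grip": 0, "linear": [0, -1, 28], "rot": [0, 0, 0]},
  {"grip": 0, "linear": [0, -1, 28.5], "rot": [0, 0, 0]},
  {"grip": 0, "linear": [0, -1, 28.5], "rot": [0, 0, 0]},
])

```text
clock: 32.45
position: [539.8, 25.8, -0.2]
ee_rot: [0.069, 0.998, 0.0, 0.0]
contact_force: [0.2, 0.0, -1.6]
gripper_width: 16.4
grasp_force: 59.2
```

Emit:
arm_command([
  {"grip": 0, "linear": [0, 0, 1], "rot": [0, 0, 0]},
  {"grip": 0, "linear": [0, 0, 1.5], "rot": [0, 0, 0]},
  {"grip": 0.4, "linear": [0, 0, 1.5], "rot": [0, 0, 0]},
  {"grip": 0.4, "linear": [0, 0, 1.5], "rot": [0, 0, 0]},
  {"grip": 0.4, "linear": [0, 0, 1.5], "rot": [0, 0, 0]},
  {"grip": 0.4, "linear": [0, 0, -20], "rot": [0, 0, 0]},
  {"grip": 0.4, "linear": [0, 0, -60], "rot": [0, 0, 0]},
  {"grip": 0.4, "linear": [0, 0, -110], "rot": [0, 0, 0]},
  {"grip": 0.4, "linear": [0, 0, -160], "rot": [0, 0, 0]},
  {"grip": 0.4, "linear": [0, 0, -170], "rot": [0, 0, 0]},
])

```text
clock: 33.7
position: [541.7, 26.2, 173.9]
ee_rot: [0.069, 0.998, 0.001, 0.004]
contact_force: [-0.1, -0.0, 0.2]
gripper_width: 34.2
grasp_force: 0.0
```

Emit:
arm_command([
  {"grip": 0.4, "linear": [20, 0, -40], "rot": [0, 0, 0]},
  {"grip": 0.4, "linear": [40, 0, -80], "rot": [0, 0, 0]},
  {"grip": 0.4, "linear": [40, 0, -80], "rot": [0, 0, 0]},
])

```text
clock: 34.08
position: [500.5, 31.6, 252.6]
ee_rot: [0.069, 0.998, 0.001, 0.003]
contact_force: [-0.2, 0.6, 0.4]
gripper_width: 34.3
grasp_force: 0.0
```

```bash
cat > v.py <<'E'
from h import *
np.set_printoptions(precision=1,suppress=True)
s=arm.read_state();print(s['clock'],s['position'],s['contact_force'])
w=shot('wrist');a=shot('scene');b=shot('side');ps=(('w',w),('a',a),('b',b));cv2.imwrite('raw_w2.png',w['frame'][:,:,::-1])
ex=np.array([.9905,-.1374,0]);ey=np.array([.1374,.9905,0])
for q,z,c,l,t in(('holder',21,(507.2,-57.1,0),31,13),('level',21,(537.9,25.5,0),50,9)):
  print(q,[(np.round(x['pixel']),at_z(w,x['pixel'],z),round(x['score'],2)) for x in models.tip_of(w,q+'_c')[:3]])
  for n,p in ps:
    k=[proj(p,np.array(c)+dx*ex+dy*ey+[0,0,z]) for dx in(-l,l) for dy in(-t,t) for z in(4,38)]
    print(n,[(np.round(x['rect']),round(x['score'],2)) for x in models.spot_in(p,q)[:2]],'pred',np.min(k,0),np.max(k,0))
H=np.array([594.1,-27.3,48])
for n,p in ps: print('bar',n,[np.round(x['pixel']) for x in models.tip_of(p,'flap_bar')[:3]],'pred1.75',np.round(proj(p,H+58*ex+[0,0,152])))
E
python3 v.py
```

```text
34.075 [500.5  31.6 252.6] [-0.2  0.6  0.4]
holder [(array([235., 213.]), array([506.1, -53.7,  21. ]), 0.78), (array([230., 215.]), array([507.4, -58.9,  21. ]), 0.58)]
w [(array([213., 183., 252., 246.]), 0.63)] pred [213.1 182.4] [248.2 247.5]
a [(array([316., 265., 341., 284.]), 0.74)] pred [313.6 261.5] [339.2 290.1]
b [(array([340., 249., 362., 261.]), 0.82)] pred [335.7 248.2] [360.7 268. ]
level [(array([313., 234.]), array([540.7,  24. ,  21. ]), 0.66), (array([314., 226.]), array([531.2,  26.9,  21. ]), 0.65)]
w [(array([301., 185., 324., 283.]), 0.94)] pred [304.6 182.4] [322.9 281.6]
a [] pred [341.5 247.8] [375.9 281.5]
b [(array([329., 230., 364., 248.]), 0.56)] pred [327.3 228.5] [362.8 247.8]
bar w [] pred1.75 [251. 463.]
bar a [array([334., 138.]), array([390., 238.])] pred1.75 [387. 234.]
bar b [array([171., 185.])] pred1.75 [396. 186.]
```

Both boxes match the prediction within 2–4 px where they are fully visible, and the flap bar still sits at the ~1.75 rad position. Handing in.

```bash
python3 -c "
from bench import job;print(job.job_done())"
```

```text
the job is handed in; nothing more can be done
None
```

The job is handed in at about 34 s of the 72 allowed, but the verdict was not returned. In my last camera check the hex key holder was in the short bay, the spirit level in the long bay, both within 2–3 mm of the bay centres, and the flap stood at about 1.75 rad; I saw no contact with the clamp, tape measure, jar or wrench but did not re-measure them at the end.

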